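# Turn the packer magazine and pack out the tacked fork

## Robot

A 6-joint arm with a two-finger parallel gripper is mounted at the origin on the work surface. World frame = base frame: x ahead of the robot, y to its left, z up, the work surface at z = 0. Lengths are in mm, angles in rad, forces in N, time in s.
With the tool pointing down it reaches from about 275 to 750 mm from the base axis. Payload 10.2 kg.
Tool frame: the origin (TCP) lies between the finger pads; the fingertips stand 17 mm ahead of it and the grasp point (between the pads) lies 2 mm behind it (tips_ahead is the distance from the TCP to the fingertips, in mm); z points along the fingers, y is the line along which they close (so a half turn about z gives the same grasp; the last joint's range is limited). The gripper opens to 85 mm and grips with 20 to 120 N. Pads are 22 mm wide; open, the fingers measure 114 mm over their backs; the gripper's body (76 mm by 85 mm) begins 54 mm behind the grasp point. The pads swing forward as they close: fully open they stand 13 mm farther back than shut.
Start: joints at [0.981, 0.313, 1.498, -0, 1.331, -0.223], TCP at [188.294, 490.078, 222.594] pointing down, gripper open.
Joint ranges: [-2.94, 2.94], [-0.97, 2.17], [0.19, 2.56], [-1.23, 4.37], [0.02, 3.11], [-2.88, 2.88]. Speed limits (rad/s): [2.39, 2.39, 3.01, 3.14, 3.14, 3.14].

## Interface

Orientations are given as a unit quaternion [w, x, y, z].
In Python, from rig import sense, capture, finish_job, boxes_of, tips_ahead gives the robot as it stands.
- The arm moves only by the tool drive_tool, never from a script. Its argument "commands" is text: rows parted by semicolons, each of 7 numbers parted by spaces: the shift along the world's x, y, z in units of 0.1 m (1.0 is 0.1 m), then the turn, a rotation vector about the world's x, y, z in units of pi/4 rad (1.0 is pi/4 rad), then the opening in per cent of the stroke, from 0 (shut) to 100 (fully open). A call has 1 to 20 rows; each row shifts and turns the commanded pose from where the row before left it; what a row does not reach is not made up. A row lasts 1/12 s, in which the tool goes at most 41.7 mm and 7.16 degrees, less where a joint would pass 70% of its speed; a pose out of reach is approached as far as the arm can. A call with a number of a shift or a turn outside -1 to 1 is refused whole. A call with a gripper value outside its range is refused whole. The fingers move at their own pace and stop on an object; "force" is the grip in N (left out, the last holds). Time passes only in rows, so rows that do not move let the fingers close. It gives the time, the measured TCP pose, the force, the opening and the grip force at its end, in the units of the state.
- sense(): the state, without advancing time (a new reading comes with each control period).
- capture(name): name is "scene" or "top"; returns a dict with "pixels" (400x640x3 uint8, blue, green, red), "fov_y" (degrees; the focal length in pixels is half the picture's height over the tangent of half this angle, whatever the lens; pixels are square), "cx", "cy" (the principal point, pixels), "k1" (the pictures are not rectified: a ray, as slopes to the right and down, at radius r is drawn at 1 + k1 r^2 times it, then the intrinsics apply), "position" and "attitude" of the camera in the world. Camera axes: x right, y down, z forward; pixel columns grow to the right and rows downward; lengths in mm; the calibration is good to about 2 mm. A picture is of the moment at which its call begins. There is no depth.
- finish_job(): hands the job in; it is judged then, once.
Trained networks look in a picture, given as the dict that the camera call returned (one of the last four; its "shot" number tells which), for a name from the list of things; names that differ only in an ending like _2 or _b are one class to them, and where a whole thing is asked for, a point or a joint stands for the part that bears it (a point fixed in the world has none). Each returns a list of dicts, best first, with "confidence" (0 to 1); they miss things now and then, are a little off and sometimes report something else, mostly with a low value. They report only what shows in the picture. A call takes as long as a camera call.
- boxes_of(picture, name): "position" ([column, row] in pixels, amid what is visible of it).
The state is a dict: "time_s": time; "joints": joint angles; "dq": joint speeds; "tau": joint torques, N m; "eef_pos": TCP position; "ee_rot": TCP orientation; "force": force on the tool from outside, world axes, zero at the start; "wrist_torque": the same for the moment, N m; "grip_width": opening from 0.0 (shut) to 1.0 (fully open); "grip_force": force on a finger pad.
Only numpy, scipy, OpenCV 4.12 (cv2) and the standard library are available. Lean on these libraries where they do the work, as an engineer would, in place of code of your own. Each camera call takes 0.05 s, during which the arm holds its last target. There are 200 camera calls.

## Task

Finish packing out the fork so that its lugs cannot draw together when they are welded: turn the carousel by its pegs until the one packer that snugly fills the space left beside the packer already in the gap stands at the middle of the hoop's opening, and lift it out there. Set it down on the bench, take it again by its two ends and lower it between the lugs on its long edge, without forcing, until it stands squarely on the flange, about centred along the gap. Leave the other packers in the carousel, the first one in the fork, and everything else on the bench where it is.

Things in the scene. Friction and masses are not known exactly. Their poses are not given: they have to be found in the camera images.
- stand: Fixed base of the revolving packer magazine: grey foot and three posts, 176 mm from the axis at 0 and +-60 degrees from the stand's +x, that carry a flat retaining hoop by flat arms (same height as the hoop). Origin on the carousel's axis at bench level; its -x looks roughly towards the robot; z up.
- opening (a point): Middle of the opening of the fixed retaining hoop (87 mm from the axis along the stand's -x, 86 mm above the bench). The hoop is a flat steel strip 80 to 95 mm from the axis, from 82 to 86 mm above the bench, over the packers so that they cannot be lifted out, except at this opening, which spans 49 degrees to either side of the stand's -x.
- carousel (a joint): How far (rad) the carousel has been turned from where it stood at the start (0 at the start, whatever its heading then), about the vertical axis of the stand, growing counter-clockwise seen from above. It turns both ways without stops or detents and stays where left (friction 0.22 N m: 1.6 N at a peg).
- hub (a point): Centre of the top of the carousel's drum (53 mm radius, 74 mm above the bench). Around it lies the carousel's flat aluminium disc, 304 mm across, top 32 mm above the bench, with six radial pockets 60 degrees apart. Turns with the carousel.
- peg (a point): Centre of the top of one of six equal upright steel turning pegs: 14 mm diameter, 40 mm tall on the disc, top 72 mm above the bench, 138 mm from the axis, 60 degrees apart, each midway between two pockets. This one stands 30 degrees counter-clockwise (from above) of the listed pocket.
- pocket (a point): Centre of the floor of one pocket (that of the 22 mm packer), 87 mm from the axis, 32 mm above the bench. A packer stands in it with its long side radial, between the drum (inner end) and a tab (outer end), 3 to 4 mm free at each: no room for a finger at its ends. At its sides only low ribs, 3 mm thick and 16 mm tall, 1 mm off its faces.
- tab (a point): Middle of the top edge of the upright steel end tab of the listed pocket (every pocket has one): 34 mm wide, 120 to 123 mm from the axis, as tall as a packer, top 72 mm above the bench.
- fork: The job: round steel flange (132 mm across, 10 mm thick, fixed to the bench by straps at its +y and -y sides, studs 34 mm high) with two rigid round-topped lugs tacked on, each 12 mm thick, 40 mm wide along x, top 65 mm above the bench. Gap between them 28 mm (y -14 to +14), open above and at both ends; floor 10 mm above the bench. Origin at the flange centre at bench level; x along the gap, z up.
- stub_mid (a point): Centre of the packer already standing in the fork's gap: loose steel block 46 mm long (x, along the gap), 14 mm thick (y), 40 mm tall (z), standing on the flange against or within 1 mm of the +y lug, leaving the rest of the gap free on the -y side.
- packer12_mid (a point): Centre (half-way up) of a loose ground steel packer 12 mm thick (its y), 60 mm long (its x) and 40 mm tall (its z), about 226 g. It stands on its long edge on the carousel's disc in its own fitted pocket, long side radial; the upper 24 mm of its faces clear of the ribs. It stands by itself on the bench on its long edge.
- packer7a_mid (a point): Centre (half-way up) of a loose ground steel packer 7 mm thick (its y), 60 mm long (its x) and 40 mm tall (its z), about 132 g. It stands on its long edge on the carousel's disc in its own fitted pocket, long side radial; the upper 24 mm of its faces clear of the ribs. It stands by itself on the bench on its long edge.
- packer17a_mid (a point): Centre (half-way up) of a loose ground steel packer 17 mm thick (its y), 60 mm long (its x) and 40 mm tall (its z), about 320 g. It stands on its long edge on the carousel's disc in its own fitted pocket, long side radial; the upper 24 mm of its faces clear of the ribs. It stands by itself on the bench on its long edge.
- packer22_mid (a point): Centre (half-way up) of a loose ground steel packer 22 mm thick (its y), 60 mm long (its x) and 40 mm tall (its z), about 414 g. It stands on its long edge on the carousel's disc in its own fitted pocket, long side radial; the upper 24 mm of its faces clear of the ribs. It stands by itself on the bench on its long edge.
- packer7b_mid (a point): Centre (half-way up) of a loose ground steel packer 7 mm thick (its y), 60 mm long (its x) and 40 mm tall (its z), about 132 g. It stands on its long edge on the carousel's disc in its own fitted pocket, long side radial; the upper 24 mm of its faces clear of the ribs. It stands by itself on the bench on its long edge.
- packer17b_mid (a point): Centre (half-way up) of a loose ground steel packer 17 mm thick (its y), 60 mm long (its x) and 40 mm tall (its z), about 320 g. It stands on its long edge on the carousel's disc in its own fitted pocket, long side radial; the upper 24 mm of its faces clear of the ribs. It stands by itself on the bench on its long edge.
- tube: Bystander: stainless tube 110 mm across and 160 mm tall, standing on its 160 mm flange. Origin at the middle of its underside.
- wire_brush: Bystander: wooden-handled wire brush lying on the bench. Origin at the middle of its underside.
- hammer: Bystander: hammer lying on the bench. Origin at the middle of its underside.
- v_block: Bystander: dark steel V-block 50 x 44 x 38 mm. Origin at the middle of its underside.
- magnet_square: Bystander: triangular welding magnet 75 mm wide, 16 mm thick, lying flat. Origin at the middle of its underside.
- g_clamp: Bystander: G-clamp about 110 mm long lying on the bench. Origin at the middle of its underside.

How it is judged (in metres and radians):
On the way, in this order (a step that is already met when the one before it is completed fails the run):
1. the packer that fills the remaining gap stands in its pocket at the middle of the hoop's opening (within 25 mm sideways of the middle), the carousel at rest (x of packer12_mid in the frame of stand below -0.06 m and y of packer12_mid in the frame of stand between -0.025 and 0.025 m and height (world z) of packer12_mid below 0.058 m and velocity of joint carousel between -0.05 and 0.05 rad/s), for 0.2 s.
2. that packer is set down on the bench away from carousel and fork, and let go (height (world z) of packer12_mid below 0.034 m and horizontal distance between packer12_mid and hub above 0.17 m and horizontal distance between packer12_mid and fork above 0.085 m and contact force between packer12 and the fingers below 0.05 N and linear speed of packer12 below 0.02 m/s), for 0.1 s.
At the end, for the whole second after the job is handed in: The 12 mm packer stands free on the flange beside the first packer: within 10 mm of the gap's middle lengthwise, 2.5 mm of seated, 0.08 rad of upright, 0.1 rad of square, at rest. The first packer still stands in the gap (within 12 mm of its middle), the other five in the carousel (x of packer12_mid in the frame of fork between -0.01 and 0.01 m and y of packer12_mid in the frame of fork between -0.012 and 0 m and z of packer12_mid in the frame of fork between 0.0275 and 0.0325 m and angle between the x axis of packer12_mid and the x axis of fork, either way round below 0.1 rad and angle between the z axis of packer12_mid and the z axis of fork, either way round below 0.08 rad and linear speed of packer12 below 0.01 m/s and z of stub_mid in the frame of fork between 0.0275 and 0.0325 m and x of stub_mid in the frame of fork between -0.012 and 0.012 m and height (world z) of packer7a_mid between 0.044 and 0.058 m and height (world z) of packer17a_mid between 0.044 and 0.058 m and height (world z) of packer22_mid between 0.044 and 0.058 m and height (world z) of packer7b_mid between 0.044 and 0.058 m and height (world z) of packer17b_mid between 0.044 and 0.058 m); the robot touches nothing.
It fails at once if a packer other than the wanted one is lifted out of or falls over in the carousel (height (world z) of any of packer7a_mid, packer17a_mid, packer22_mid, packer7b_mid, packer17b_mid above 0.07 m or height (world z) of any of packer7a_mid, packer17a_mid, packer22_mid, packer7b_mid, packer17b_mid below 0.042 m).
It fails at once if the packer already in the fork is pulled out (raised more than 15 mm) (z of stub_mid in the frame of fork above 0.045 m).
It fails at once if the packer is forced: pressed on the fork with more than 60 N (contact force between packer12 and fork above 60 N).
It fails at once if a bystander is moved by more than 30 mm (distance of any of tube, wire_brush, hammer, v_block, magnet_square, g_clamp from where it was at the start of the episode above 0.03 m).
It also fails if it takes over 72 s, if anything falls off the work surface, if the arm or the gripper's body presses on something with over 40 N, if the wrist force passes 120 N, or if a joint passes its speed limit or range.

## Working session

There is one attempt and no reset: what is moved stays moved. The work goes in short steps, Python scripts to look and compute and a tool call to move; the robot and the scene stay as the last step left them, time stands still between calls to the robot, and variables do not carry over. Pictures are saved under pics/ and viewed, at most 10 in all, crops included, and the job is handed in when it is done.

Besides the shell and the picture viewer there is one more tool, called after "Call:" by a JSON object that holds its "method" and its "body". drive_tool: Moves the arm, as the interface text tells. Shifts and turns lie within -1 to 1; 1 stands for 0.1 m of shift or pi/4 rad of turn. Its arguments: {"type":"object","properties":{"commands":{"type":"string"},"force":{"type":"number"}},"required":["commands"]}

```bash
mkdir -p pics; ls
cat > h.py <<'E'
import numpy as np, cv2
from scipy.spatial.transform import Rotation as R
from rig import *
def K(p):
    h,w=p["pixels"].shape[:2]; f=h/2/np.tan(np.radians(p["fov_y"])/2); return f
def Rm(p):
    q=np.array(p["attitude"],float)
    return q if q.shape==(3,3) else R.from_quat(q,scalar_first=True).as_matrix()
def ray(p,uv):
    f=K(p); d=np.array([(uv[0]-p["cx"])/f,(uv[1]-p["cy"])/f]); s=d.copy()
    for _ in range(30): s=d/(1+p["k1"]*(s@s))
    v=Rm(p)@np.array([s[0],s[1],1]); return np.array(p["position"],float),v
def at(p,uv,z):
    o,v=ray(p,uv); return o+v*(z-o[2])/v[2]
def proj(p,X):
    c=Rm(p).T@(np.array(X,float)-np.array(p["position"])); s=c[:2]/c[2]
    s=s*(1+p["k1"]*(s@s)); return s*K(p)+[p["cx"],p["cy"]]
def tri(obs):
    A=np.zeros((3,3));b=np.zeros(3)
    for p,uv in obs:
        o,v=ray(p,uv);v=v/np.linalg.norm(v);M=np.eye(3)-np.outer(v,v);A+=M;b+=M@o
    return np.linalg.solve(A,b)
E
python3 - <<'E'
from h import *
print(sense())
P={}
for n in("scene","top"):
    p=P[n]=capture(n); cv2.imwrite(f"pics/{n}0.png",p["pixels"]); print(n,{k:v for k,v in p.items() if k!="pixels"})
for n,p in P.items():
    for o in["stand","opening","carousel","hub","peg","pocket","tab","fork","stub_mid","packer12_mid","packer7a_mid","packer17a_mid","packer22_mid"]:
        try: print(n,o,[(np.round(d["position"]).astype(int).tolist(),round(d["confidence"],2)) for d in boxes_of(p,o)[:7]])
        except Exception as e: print(n,o,e)
E
```

```text
pics
{'time_s': 0.0, 'joints': array([ 9.80622750e-01,  3.13463115e-01,  1.49842293e+00, -2.10595153e-05,
        1.33098542e+00, -2.23376833e-01]), 'dq': array([ 0.00039882,  0.00055444,  0.00070595,  0.00076284, -0.00029057,
        0.00091666]), 'tau': array([ 1.81959625e-03, -4.12274730e+01, -2.59742421e+01, -1.15153121e-04,
        4.14130365e-03,  5.86075930e-05]), 'eef_pos': array([188.13621634, 489.85425702, 222.03369683]), 'ee_rot': array([-2.43588189e-04,  1.82369497e-01,  9.83229860e-01, -5.91276979e-04]), 'force': array([ 0.24251398, -1.3625347 ,  1.25773673]), 'wrist_torque': array([ 0.01427634,  0.03353732, -0.07893712]), 'grip_force': 0.0, 'grip_width': 1.0027966996220918}
scene {'fov_y': 51.99282236326246, 'cx': 318.15879112735973, 'cy': 196.37056715239098, 'k1': 0.020695469691970794, 'position': array([1170.10883327,  111.51015909,  862.19716526]), 'attitude': array([-0.22512898,  0.58691424,  0.72995783, -0.26834713]), 'shot': 1}
top {'fov_y': 49.44613903757022, 'cx': 319.8694725532646, 'cy': 199.47273050729098, 'k1': -0.07251586111089865, 'position': array([ 263.92
[... 476 characters left out ...]
mid [([271, 252], 0.49)]
scene packer7a_mid [([247, 240], 0.59), ([274, 215], 0.58)]
scene packer17a_mid [([254, 203], 0.62)]
scene packer22_mid [([220, 214], 0.74)]
top stand [([387, 146], 0.81)]
top opening [([386, 146], 0.7)]
top carousel [([368, 179], 0.57)]
top hub [([368, 176], 0.86), ([388, 146], 0.74), ([390, 155], 0.36)]
top peg [([370, 176], 0.62)]
top pocket [([368, 175], 0.74), ([383, 143], 0.55)]
top tab [([371, 172], 0.76)]
top fork [([235, 227], 0.92), ([230, 228], 0.74), ([385, 149], 0.45)]
top stub_mid [([385, 145], 0.54)]
top packer12_mid [([344, 155], 0.51)]
top packer7a_mid [([351, 185], 0.64), ([391, 154], 0.23)]
top packer17a_mid [([374, 194], 0.44)]
top packer22_mid []
```

Run:
```python
import cv2
a=cv2.imread("pics/scene0.png");b=cv2.imread("pics/top0.png")
cv2.imwrite("pics/s1.png",cv2.resize(a[130:330,140:500],None,fx=2.2,fy=2.2,interpolation=3))
cv2.imwrite("pics/t1.png",cv2.resize(b[100:270,190:450],None,fx=3,fy=3,interpolation=3))
```

```text
(no output)
```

View pics/s1.png

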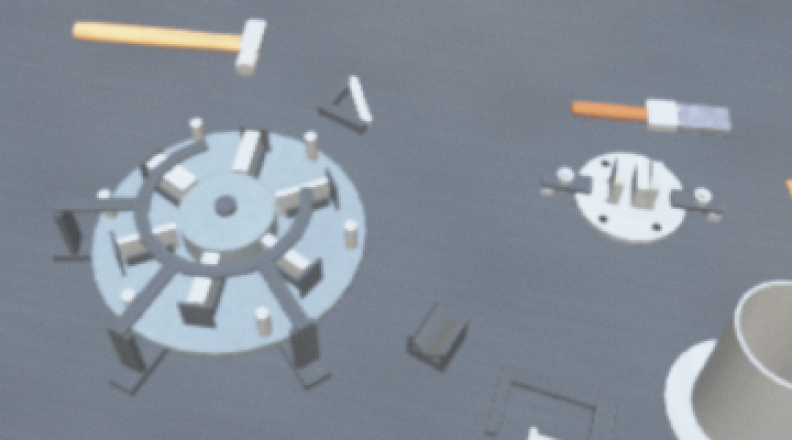

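View pics/t1.png

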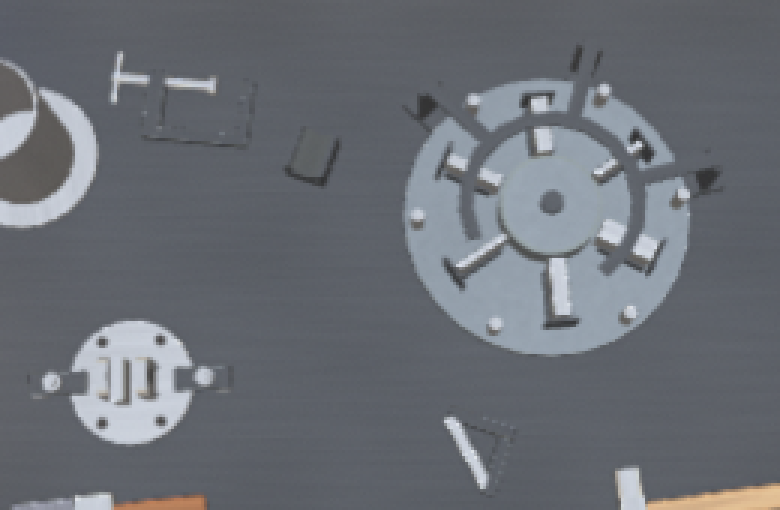

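View pics/top0.png

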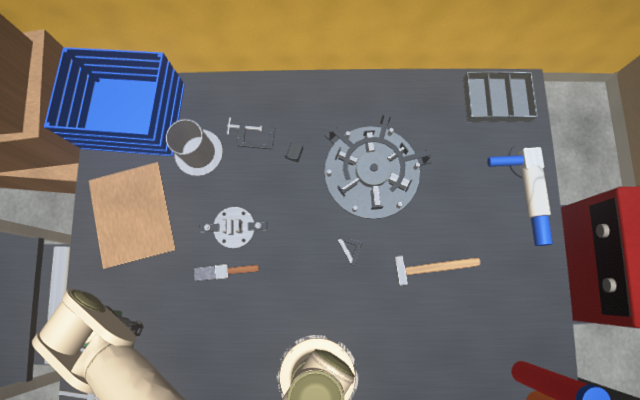

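The scene picture shows the carousel centred near (243,224) and the fork near (427,217). The top picture shows the hub at (374,167) and the fork at (234,227), with the opening facing the robot. I'll unwrap the carousel at packer-top height to tell the packers' thicknesses apart.

Run:
```python
from h import *
P={n:capture(n) for n in("top","scene")}
# hub centre: dark disc on drum
h={}
for n,c in(("top",(374,167.3)),("scene",(140+226/2.2,130+206/2.2))):
    g=P[n]["pixels"].max(2).astype(float); u,v=int(c[0]),int(c[1]); w=g[v-6:v+7,u-6:u+7]
    k=np.clip(150-w,0,None); yy,xx=np.mgrid[v-6:v+7,u-6:u+7]; h[n]=(float((k*xx).sum()/k.sum()),float((k*yy).sum()/k.sum()))
X=tri([(P[n],h[n]) for n in h]); print("hub",h,X,at(P["top"],h["top"],74),at(P["scene"],h["scene"],74))
np.save("hub.npy",X)
cv2.imwrite("pics/dummy.png",P["top"]["pixels"])
th=np.radians(np.arange(0,360,0.5)); r=np.arange(50,160,1.0)
for n in P:
    C=at(P[n],h[n],74)
    m=np.array([[proj(P[n],[C[0]+a*np.cos(t),C[1]+a*np.sin(t),72]) for t in th] for a in r]).astype(np.float32)
    im=cv2.remap(P[n]["pixels"],m[...,0],m[...,1],cv2.INTER_CUBIC); P[n+"u"]=im
    # thickness profile on packers tops: mean of brightness at r 60..72 & 100..112
    for lo,hi in((60,74),(100,114)):
        s=im[lo-50:hi-50].max(2).mean(0); print(n,lo,np.round(s[::8]).astype(int).tolist())
cv2.imwrite("pics/unw.png",np.vstack([cv2.resize(P[n+"u"],(800,290),interpolation=3) for n in("top","scene")]))
```

```text
hub {'top': (373.45968534906586, 167.3652900688299), 'scene': (242.84841628959276, 225.14705882352942)} [ 624.25688672 -180.18305497   70.20049962] [ 623.37509868 -180.30132233   74.        ] [ 626.80672442 -178.18063778   74.        ]
top 60 [217, 219, 221, 145, 88, 130, 173, 172, 171, 170, 171, 171, 170, 170, 170, 202, 216, 201, 101, 96, 95, 166, 169, 170, 168, 168, 167, 164, 165, 163, 173, 223, 125, 124, 156, 156, 153, 149, 149, 147, 149, 151, 156, 128, 161, 223, 220, 222, 178, 170, 172, 172, 171, 173, 174, 170, 105, 98, 106, 222, 223, 215, 220, 210, 172, 171, 171, 171, 172, 172, 173, 173, 174, 134, 88, 132, 224, 172, 174, 174, 173, 173, 172, 173, 172, 172, 174, 174, 170, 172]
top 100 [161, 210, 203, 83, 156, 168, 170, 168, 168, 170, 106, 107, 156, 167, 170, 175, 217, 128, 99, 140, 171, 171, 169, 170, 169, 168, 167, 168, 166, 168, 166, 226, 92, 150, 170, 172, 174, 173, 173, 174, 172, 173, 174, 179, 97, 192, 217, 196, 175, 174, 174, 176, 175, 173, 175, 174, 172, 170, 81, 100, 228, 216, 221, 174, 172, 174, 173, 171, 171, 171, 165, 103, 107, 159, 106, 82, 222, 116, 168, 167, 169, 171, 169, 169, 167, 138, 105, 123, 167, 166]Traceback (most recent call last):
  File "<stdin>", line 12, in <module>
RuntimeError: dictionary changed size during iteration
```

Run:
```python
from h import *
P={n:capture(n) for n in("top","scene")}
C=np.array([624.3,-180.2]); th=np.radians(np.arange(0,360,0.5)); ims=[]
for n,h in(("top",(373.46,167.37)),("scene",(242.85,225.15))):
    C=at(P[n],h,74)
    def unw(z,r):
        m=np.array([[proj(P[n],[C[0]+a*np.cos(t),C[1]+a*np.sin(t),z]) for t in th] for a in r]).astype(np.float32)
        return cv2.remap(P[n]["pixels"],m[...,0],m[...,1],cv2.INTER_CUBIC)
    im=unw(72,np.arange(50,160,1.)); ims.append(im)
    for lo,hi in((58,74),(102,114)):
        s=im[lo-50:hi-50].max(2).mean(0)>194; e=np.flatnonzero(np.diff(s.astype(int)))
        print(n,lo,[(e[i]/2,e[i+1]/2,round((e[i+1]-e[i])/2*np.pi/180*(lo+hi)/2,1)) for i in range(len(e)-1) if s[e[i]+1]])
    s=unw(86,np.arange(83,93,1.)).max(2).mean(0)<135; e=np.flatnonzero(np.diff(s.astype(int))); print("hoop",[(x/2,bool(s[x+1])) for x in e])
cv2.imwrite("pics/unw.png",np.vstack([cv2.resize(i,(800,290),interpolation=3) for i in ims]))
```

```text
top 58 [(np.float64(59.0), np.float64(68.0), np.float64(10.4)), (np.float64(121.5), np.float64(125.5), np.float64(4.6)), (np.float64(177.0), np.float64(190.0), np.float64(15.0)), (np.float64(234.5), np.float64(253.0), np.float64(21.3)), (np.float64(301.5), np.float64(306.5), np.float64(5.8))]
top 102 [(np.float64(0.5), np.float64(8.0), np.float64(14.1)), (np.float64(61.0), np.float64(66.5), np.float64(10.4)), (np.float64(122.0), np.float64(125.0), np.float64(5.7)), (np.float64(180.0), np.float64(188.0), np.float64(15.1)), (np.float64(238.5), np.float64(249.5), np.float64(20.7)), (np.float64(302.5), np.float64(305.5), np.float64(5.7))]
hoop [(np.float64(116.5), False), (np.float64(128.0), True), (np.float64(134.5), False), (np.float64(170.5), True), (np.float64(176.5), False), (np.float64(211.5), True)]
scene 58 [(np.float64(58.5), np.float64(70.0), np.float64(13.2)), (np.float64(81.5), np.float64(94.5), np.float64(15.0)), (np.float64(121.5), np.float64(163.0), np.float64(47.8)), (np.float64(177.5), np.float64(253.0), np.float64(87.0)), (np.float64(273.0), np.float64(305.5), np.float64(37.4)), (np.float64(330.0), np.float64(334.0), np.float64(4.6))]
scene 102 [(np.float64(16.0), np.float64(40.5), np.float64(46.2)), (np.float64(60.5), np.float64(105.0), np.float64(83.9)), (np.float64(122.5), np.float64(171.0), np.float64(91.4)), (np.float64(180.0), np.float64(211.5), np.float64(59.4)), (np.float64(261.5), np.float64(271.0), np.float64(17.9)), (np.float64(283.0), np.float64(304.5), np.float64(40.5)), (np.float64(322.5), np.float64(333.5), np.float64(20.7))]
hoop [(np.float64(166.0), True), (np.float64(173.5), False)]
```

View pics/unw.png

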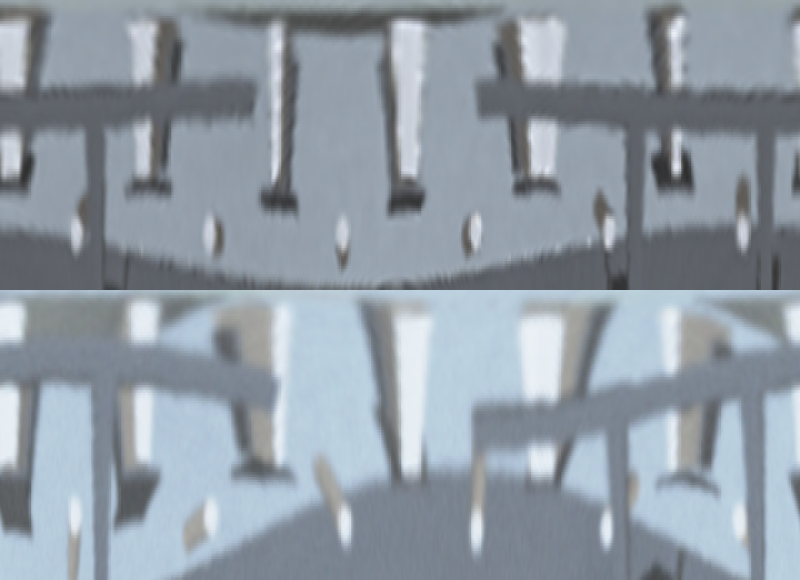

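The 12 mm packer is the one at world angle 63.7° (measured about 10.4 mm, against 15, 21 and 5.7 mm for the others). The opening's middle is at about 165°, so the carousel has to turn about +101°. I'll push the peg at 93.7° with the closed fingers, starting by moving in beside it.

Call:
{"method": "drive_tool", "body": {"commands": "0.25 -0.3 0 0 0 0.017 0;0.25 -0.3 0 0 0 0.017 0;0.25 -0.3 0 0 0 0.017 0;0.25 -0.3 0 0 0 0.017 0;0.25 -0.3 0 0 0 0.017 0;0.25 -0.3 0 0 0 0.017 0;0.25 -0.3 0 0 0 0.017 0;0.25 -0.3 0 0 0 0.017 0;0.25 -0.3 0 0 0 0.017 0;0.25 -0.3 0 0 0 0.017 0;0.25 -0.3 0 0 0 0.017 0;0.25 -0.3 0 0 0 0.017 0;0.25 -0.3 0 0 0 0.017 0;0.25 -0.3 0 0 0 0.017 0;0.25 -0.3 0 0 0 0.017 0;0.25 -0.3 0 0 0 0.017 0;0.25 -0.3 0 0 0 0.017 0;0.25 -0.2 0 0 0 0.017 0"}}

```text
time_s: 3.1
eef_pos: [639.2, -42.9, 222.4]
ee_rot: [-0.0, 0.064, 0.998, -0.0]
force: [-0.2, 0.9, 0.9]
grip_width: 0.002
grip_force: 0.0
```

Run:
```python
from h import *
print(tips_ahead() if callable(tips_ahead) else tips_ahead)
C=np.array([624.3,-180.2]); a=np.radians(83+4*np.arange(0,27)); p=C+138*np.c_[np.cos(a),np.sin(a)]
p[0]=[639.2,-42.9]
for d in np.diff(np.round(p/100,3),axis=0): print("%.3f %.3f 0 0 0 0.089 0;"%tuple(d),end="")
```

```text
17.0
-0.077 0.005 0 0 0 0.089 0;-0.096 0.002 0 0 0 0.089 0;-0.096 -0.005 0 0 0 0.089 0;-0.096 -0.012 0 0 0 0.089 0;-0.094 -0.018 0 0 0 0.089 0;-0.093 -0.025 0 0 0 0.089 0;-0.092 -0.032 0 0 0 0.089 0;-0.088 -0.037 0 0 0 0.089 0;-0.086 -0.044 0 0 0 0.089 0;-0.083 -0.050 0 0 0 0.089 0;-0.079 -0.055 0 0 0 0.089 0;-0.074 -0.061 0 0 0 0.089 0;-0.071 -0.065 0 0 0 0.089 0;-0.065 -0.071 0 0 0 0.089 0;-0.061 -0.074 0 0 0 0.089 0;-0.055 -0.079 0 0 0 0.089 0;-0.050 -0.083 0 0 0 0.089 0;-0.044 -0.086 0 0 0 0.089 0;-0.037 -0.088 0 0 0 0.089 0;-0.032 -0.092 0 0 0 0.089 0;-0.025 -0.093 0 0 0 0.089 0;-0.018 -0.094 0 0 0 0.089 0;-0.012 -0.096 0 0 0 0.089 0;-0.005 -0.096 0 0 0 0.089 0;0.002 -0.096 0 0 0 0.089 0;0.008 -0.096 0 0 0 0.089 0;
```

Call:
{"method": "drive_tool", "body": {"commands": "0 0 -0.4 0 0 0 0;0 0 -0.4 0 0 0 0;0 0 -0.4 0 0 0 0;0 0 -0.3 0 0 0 0;0 0 0 0 0 0 0;0 0 -0.1 0 0 0 0;0 0 0 0 0 0 0"}}

```text
time_s: 3.68
eef_pos: [638.7, -40.0, 63.1]
ee_rot: [0.001, 0.063, 0.998, -0.0]
force: [-0.6, -0.1, -0.4]
grip_width: 0.003
grip_force: 0.0
```

Call:
{"method": "drive_tool", "body": {"commands": "-0.077 -0.02 0 0 0 0.089 0;-0.096 0.002 0 0 0 0.089 0;-0.096 -0.005 0 0 0 0.089 0;-0.096 -0.012 0 0 0 0.089 0;-0.094 -0.018 0 0 0 0.089 0;-0.093 -0.025 0 0 0 0.089 0;-0.092 -0.032 0 0 0 0.089 0;-0.088 -0.037 0 0 0 0.089 0;-0.086 -0.044 0 0 0 0.089 0;-0.083 -0.050 0 0 0 0.089 0;-0.079 -0.055 0 0 0 0.089 0;-0.074 -0.061 0 0 0 0.089 0;-0.071 -0.065 0 0 0 0.089 0"}}

```text
time_s: 4.77
eef_pos: [526.8, -82.8, 65.0]
ee_rot: [0.002, -0.383, 0.924, -0.002]
force: [0.8, -0.8, -0.5]
grip_width: -0.001
grip_force: 0.0
```

Call:
{"method": "drive_tool", "body": {"commands": "-0.065 -0.071 0 0 0 0.089 0;-0.061 -0.074 0 0 0 0.089 0;-0.055 -0.079 0 0 0 0.089 0;-0.050 -0.083 0 0 0 0.089 0;-0.044 -0.086 0 0 0 0.089 0;-0.037 -0.088 0 0 0 0.089 0;-0.032 -0.092 0 0 0 0.089 0;-0.025 -0.093 0 0 0 0.089 0;-0.018 -0.094 0 0 0 0.089 0;-0.012 -0.096 0 0 0 0.089 0;0 0 0 0 0 0 0"}}

```text
time_s: 5.68
eef_pos: [505.3, -50.0, 34.2]
ee_rot: [-0.06, -0.603, 0.79, -0.098]
force: [0.1, -0.1, 0.9]
grip_width: 0.002
grip_force: 0.0
```

```bash
cat > car.py <<'E'
from h import *
def unwrap(p,C,r=np.arange(100,114,1.),z=72):
    th=np.radians(np.arange(0,360,0.5))
    m=np.array([[proj(p,[C[0]+a*np.cos(t),C[1]+a*np.sin(t),z]) for t in th] for a in r]).astype(np.float32)
    return cv2.remap(p["pixels"],m[...,0],m[...,1],cv2.INTER_CUBIC)
def lobes(p,C):
    o=[]
    for lo,hi in((58,74),(102,114)):
        s=unwrap(p,C,np.arange(lo,hi,1.)).max(2).mean(0)>194; e=np.flatnonzero(np.diff(s.astype(int)))
        o+=[(lo,(e[i]+e[i+1]+1)/4,round((e[i+1]-e[i])/2*np.pi/180*(lo+hi)/2,1)) for i in range(len(e)-1) if s[e[i]+1]]
    return o
E
python3 - <<'E'
from car import *
p=capture("top"); cv2.imwrite("pics/t2.png",cv2.resize(p["pixels"][90:280,190:440],None,fx=3,fy=3,interpolation=3))
print([tuple(map(float,x)) for x in lobes(p,[623.4,-180.3])]); print(sense()["eef_pos"])
E
```

```text
[(58.0, 6.75, 3.5), (58.0, 124.25, 1.2), (58.0, 183.75, 11.5), (58.0, 239.0, 7.5), (58.0, 248.75, 5.8), (58.0, 304.0, 2.9), (102.0, 4.75, 11.3), (102.0, 64.25, 5.7), (102.0, 123.75, 3.8), (102.0, 184.25, 11.3), (102.0, 241.5, 8.5), (102.0, 246.5, 8.5), (102.0, 304.0, 2.8)]
[505.87633054 -50.46467413  34.66671412]
```

View pics/t2.png

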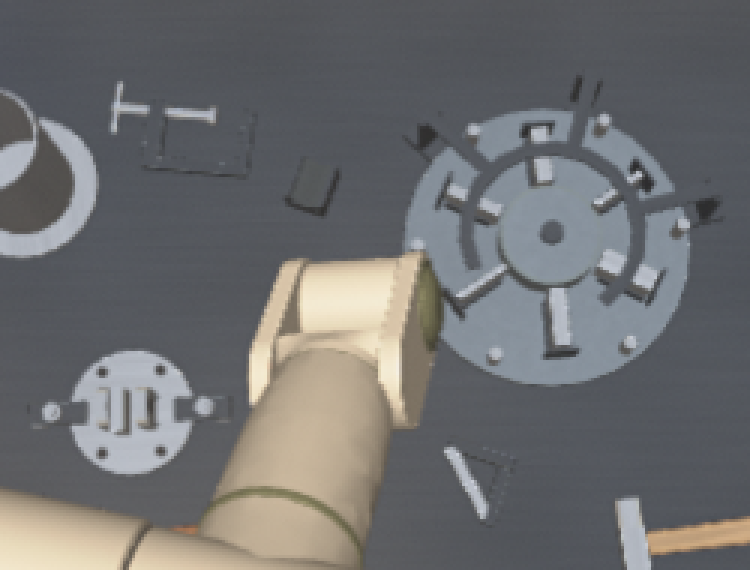

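Run:
```python
from h import *
s=sense(); print(np.round(s["joints"],3),s["eef_pos"],s["ee_rot"],s["time_s"])
p=capture("scene"); q=proj(p,s["eef_pos"]); print(q, proj(p,[615.3,-42.5,72]))
cv2.imwrite("pics/s2.png",cv2.resize(p["pixels"][110:310,170:470],None,fx=2.6,fy=2.6,interpolation=3))
```

```text
[-0.217  0.51   1.785 -0.306  0.798 -2.88 ] [505.87633054 -50.46467413  34.66671412] [-0.05971291 -0.60176593  0.79047765 -0.09724825] 5.7333
[306.53993991 206.67018941] [299.17282699 231.91513477]
```

View pics/s2.png

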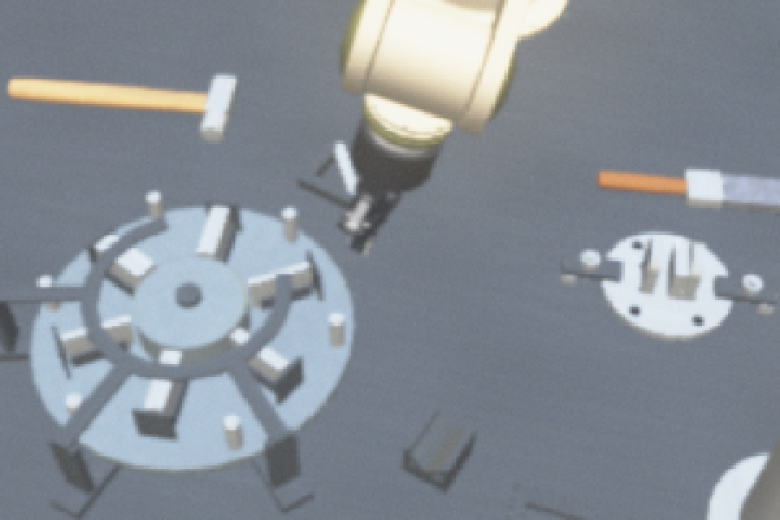

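The pictures show the carousel hasn't turned: the peg is still at 93.7° and the packers are where they were. The wrist joint also ran into its range limit. I'll lift, straighten the tool and unwind the wrist.

Run:
```python
from h import *
s=sense(); q=R.from_quat(s["ee_rot"],scalar_first=True); t=np.radians((130+90)/2)
T=R.from_quat([0,np.cos(t),np.sin(t),0],scalar_first=True)
rv=(T*q.inv()).as_rotvec(); print(np.round(rv/(np.pi/4),3),np.degrees(np.linalg.norm(rv)))
```

```text
[ 0.29  -0.059 -0.763] 36.820749296388556
```

Call:
{"method": "drive_tool", "body": {"commands": "0 0 0.2 0.036 -0.007 -0.095 0;0 0 0.2 0.036 -0.007 -0.095 0;0 0 0.2 0.036 -0.007 -0.095 0;0 0 0.2 0.036 -0.007 -0.095 0;0 0 0.2 0.036 -0.007 -0.095 0;0 0 0.2 0.036 -0.007 -0.095 0;0 0 0.2 0.036 -0.007 -0.095 0;0 0 0.2 0.036 -0.007 -0.095 0;0 0 0 0 0 0 0"}}

```text
time_s: 6.53
eef_pos: [507.2, -52.3, 198.5]
ee_rot: [0.002, -0.341, 0.94, -0.001]
force: [0.5, 0.2, 0.6]
grip_width: 0.001
grip_force: 0.0
```

Call:
{"method": "drive_tool", "body": {"commands": "0.07 0.004 0 0 0 -0.152 0;0.07 0.004 0 0 0 -0.152 0;0.07 0.004 0 0 0 -0.152 0;0.07 0.004 0 0 0 -0.152 0;0.07 0.004 0 0 0 -0.152 0;0.07 0.004 0 0 0 -0.152 0;0.07 0.004 0 0 0 -0.152 0;0.07 0.004 0 0 0 -0.152 0;0.07 0.004 0 0 0 -0.152 0;0.07 0.004 0 0 0 -0.152 0;0.07 0.004 0 0 0 -0.152 0;0.07 0.004 0 0 0 -0.152 0;0.07 0.004 0 0 0 -0.152 0;0.07 0.004 0 0 0 -0.152 0;0.07 0.004 0 0 0 -0.152 0;0.07 0.004 0 0 0 -0.152 0;0.07 0.004 0 0 0 -0.152 0;0.07 0.004 0 0 0 -0.152 0;0.07 0.004 0 0 0 -0.152 0;0.07 0.004 0 0 0 -0.152 0"}}

```text
time_s: 8.2
eef_pos: [645.8, -43.2, 194.0]
ee_rot: [0.001, 0.748, 0.663, 0.003]
force: [0.0, -0.6, -0.7]
grip_width: 0.003
grip_force: 0.0
```

Run:
```python
from car import *
s=sense(); print(np.round(s["joints"],3),s["eef_pos"],s["ee_rot"])
p=capture("top"); print([tuple(map(float,x)) for x in lobes(p,[623.4,-180.3])])
# peg check: bright blobs near r=138 at z=72
u=unwrap(p,[623.4,-180.3],np.arange(133,143,1.)).max(2).mean(0); e=np.flatnonzero(np.diff((u>195).astype(int))); print(e/2)
```

```text
[-0.249  0.606  1.131  0.004  1.401 -0.129] [645.76668661 -43.18142802 194.0061099 ] [5.75367475e-04 7.48409585e-01 6.63231713e-01 2.54104890e-03]
[(58.0, 180.5, 0.6), (58.0, 187.0, 0.6), (58.0, 238.25, 4.6), (58.0, 304.0, 0.6), (102.0, 62.5, 80.1), (102.0, 123.75, 1.9), (102.0, 240.5, 4.7), (102.0, 304.25, 1.9)]
[ 25.   39.   52.5  69.   72.  106. ]
```

Call:
{"method": "drive_tool", "body": {"commands": "0 0 -0.4 0 0 0 0;0 0 -0.4 0 0 0 0;0 0 -0.4 0 0 0 0;0 0 -0.12 0 0 0 0;0 0 0 0 0 0 0"}}

```text
time_s: 8.67
eef_pos: [643.7, -42.7, 58.7]
ee_rot: [-0.002, 0.746, 0.666, 0.001]
force: [0.6, 0.8, -0.2]
grip_width: -0.0
grip_force: 0.0
```

Call:
{"method": "drive_tool", "body": {"commands": "-0.1 0 0 0 0 0.089 0;-0.1 0 0 0 0 0.089 0;-0.1 -0.01 0 0 0 0.089 0;-0.1 -0.01 0 0 0 0.089 0;0 0 0 0 0 0 0"}}

```text
time_s: 9.08
eef_pos: [605.6, -45.4, 64.6]
ee_rot: [0.002, 0.645, 0.764, 0.003]
force: [0.2, -0.2, 0.2]
grip_width: 0.002
grip_force: 0.0
```

Run:
```python
from h import *
s=sense(); print(np.round(s["joints"],3),s["eef_pos"],s["force"])
p=capture("scene"); print((proj(p,s["eef_pos"]-[0,0,17])-[190,120])*3)
cv2.imwrite("pics/s3.png",cv2.resize(p["pixels"][120:310,190:400],None,fx=3,fy=3,interpolation=3))
```

```text
[-0.269  0.644  1.423  0.004  1.068 -0.44 ] [605.63180228 -45.3504851   64.5503028 ] [ 0.17986553 -0.16928022  0.18351342]
[327.5972732  343.48893197]
```

View pics/s3.png

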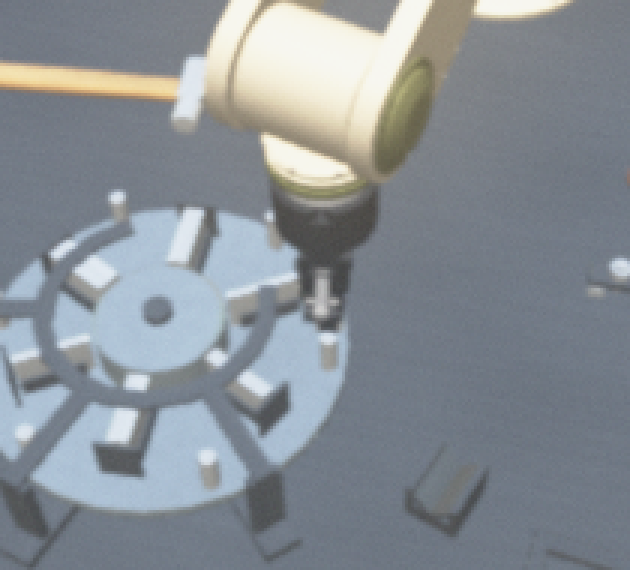

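The finger has passed over the peg: its tip shows near row 329, above the peg's top, so it sits higher than the reading says. I'll go back and feel downwards for the disc to find the true tip height.

Call:
{"method": "drive_tool", "body": {"commands": "0.1 0.01 0 0 0 -0.089 0;0.1 0.01 0 0 0 -0.089 0;0.1 0 0 0 0 -0.089 0;0.1 0 0 0 0 -0.089 0;0 0 -0.1 0 0 0 0;0 0 0 0 0 0 0;0 0 0 0 0 0 0"}}

```text
time_s: 9.72
eef_pos: [644.7, -42.7, 50.9]
ee_rot: [-0.0, 0.746, 0.666, 0.002]
force: [-0.1, 1.0, 0.3]
grip_width: -0.0
grip_force: 0.0
```

Call:
{"method": "drive_tool", "body": {"commands": "0 0 -0.03 0 0 0 0;0 0 -0.02 0 0 0 0;0 0 0 0 0 0 0;0 0 0 0 0 0 0"}}

```text
time_s: 10.05
eef_pos: [645.0, -42.8, 46.3]
ee_rot: [0.0, 0.746, 0.666, 0.002]
force: [-0.6, 0.6, -0.7]
grip_width: -0.004
grip_force: 0.0
```

Call:
{"method": "drive_tool", "body": {"commands": "0 0 -0.03 0 0 0 0;0 0 -0.03 0 0 0 0;0 0 0 0 0 0 0"}}

```text
time_s: 10.3
eef_pos: [644.8, -42.7, 39.5]
ee_rot: [-0.0, 0.746, 0.666, 0.002]
force: [0.2, 1.3, 0.1]
grip_width: -0.002
grip_force: 0.0
```

Run:
```python
from h import *
s=sense(); print(s["eef_pos"],s["force"])
p=capture("scene"); print((proj(p,s["eef_pos"]-[0,0,17])-[220,160])*5, (proj(p,[615.3,-42.5,72])-[220,160])*5)
cv2.imwrite("pics/s4.png",cv2.resize(p["pixels"][160:270,220:370],None,fx=5,fy=5,interpolation=3))
```

```text
[644.78636443 -42.74838147  39.47211176] [0.16143576 1.27182617 0.08734598]
[382.90557545 468.37267635] [395.86413495 359.57567384]
```

View pics/s4.png

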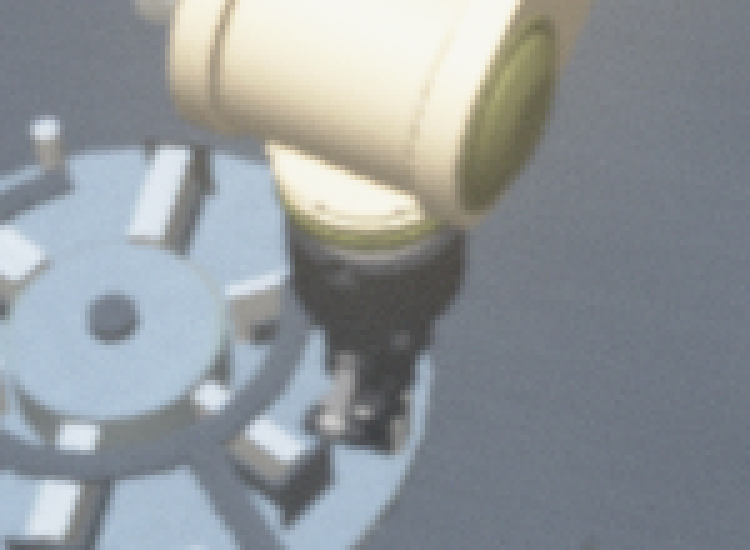

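Call:
{"method": "drive_tool", "body": {"commands": "0 0 -0.03 0 0 0 0;0 0 -0.03 0 0 0 0;0 0 0 0 0 0 0;0 0 0 0 0 0 0"}}

```text
time_s: 10.68
eef_pos: [645.0, -42.8, 34.0]
ee_rot: [0.0, 0.746, 0.666, 0.002]
force: [-0.6, 0.4, -0.5]
grip_width: -0.003
grip_force: 0.0
```

Call:
{"method": "drive_tool", "body": {"commands": "0 0 -0.03 0 0 0 0;0 0 -0.03 0 0 0 0;0 0 0 0 0 0 0"}}

```text
time_s: 10.93
eef_pos: [644.8, -42.7, 27.4]
ee_rot: [-0.0, 0.746, 0.666, 0.002]
force: [-0.6, -0.1, -0.5]
grip_width: -0.002
grip_force: 0.0
```

Call:
{"method": "drive_tool", "body": {"commands": "0 0 -0.02 0 0 0 0;0 0 -0.02 0 0 0 0;0 0 0 0 0 0 0"}}

```text
time_s: 11.18
eef_pos: [644.9, -42.8, 23.8]
ee_rot: [0.0, 0.746, 0.666, 0.002]
force: [0.2, -0.5, -0.6]
grip_width: -0.003
grip_force: 0.0
```

Run:
```python
from h import *
s=sense(); print(s["eef_pos"],s["force"],np.round(s["joints"],4),tips_ahead() if callable(tips_ahead) else tips_ahead)
p=capture("scene"); print((proj(p,s["eef_pos"]-[0,0,17])-[220,160])*5)
cv2.imwrite("pics/s5.png",cv2.resize(p["pixels"][160:270,220:370],None,fx=5,fy=5,interpolation=3))
```

```text
[644.945547   -42.76702363  23.75355477] [ 0.17100591 -0.53041413 -0.61963558] [-0.2484  0.774   1.3047  0.0034  1.0608 -0.1356] 17.0
[383.61976737 486.34989247]
```

View pics/s5.png

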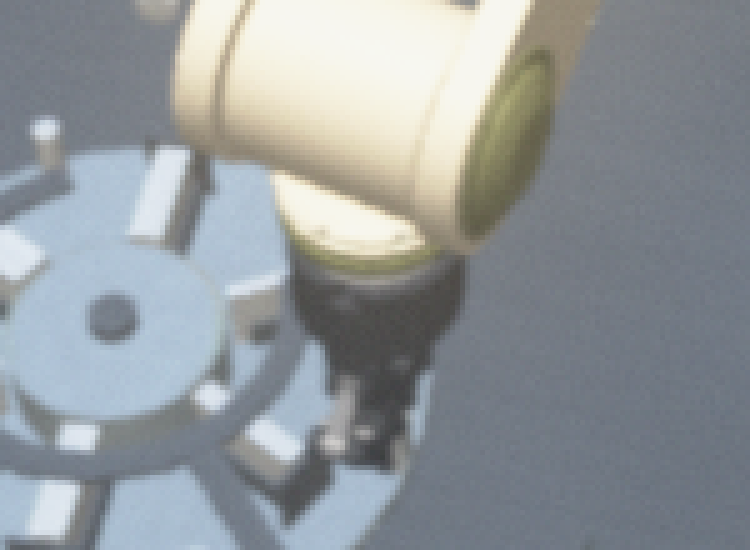

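Call:
{"method": "drive_tool", "body": {"commands": "0 0 -0.02 0 0 0 0;0 0 -0.02 0 0 0 0;0 0 0 0 0 0 0"}}

```text
time_s: 11.48
eef_pos: [647.4, -43.1, 23.3]
ee_rot: [0.003, 0.746, 0.665, 0.004]
force: [0.4, 2.1, 14.6]
grip_width: 0.001
grip_force: 7.5
```

Call:
{"method": "drive_tool", "body": {"commands": "0 0 -0.02 0 0 0 0;0 0 -0.02 0 0 0 0;0 0 0 0 0 0 0"}}

```text
time_s: 11.73
eef_pos: [650.0, -43.6, 23.2]
ee_rot: [0.006, 0.746, 0.665, 0.006]
force: [0.2, 1.8, 33.9]
grip_width: -0.003
grip_force: 17.1
```

Contact came at a reading of 23.5 with the disc at 32 mm, so the tips are really at reading + 8.5 mm instead of reading − 17. I'll rise and push properly at the corrected height.

Call:
{"method": "drive_tool", "body": {"commands": "0 0 0.1 0 0 0 0;0 0 0.1 0 0 0 0;0 0 0 0 0 0 0"}}

```text
time_s: 11.98
eef_pos: [646.0, -43.0, 38.2]
ee_rot: [0.001, 0.746, 0.666, 0.003]
force: [0.3, 0.1, 0.2]
grip_width: 0.001
grip_force: 0.0
```

Run:
```python
from h import *
s=sense(); print(s["eef_pos"],s["ee_rot"],s["force"])
p=capture("scene"); print((proj(p,[645,-43,30])-[220,160])*5)
C=np.array([624.3,-180.2])
a=np.radians(80+4*np.arange(0,28)); q=C+139*np.c_[np.cos(a),np.sin(a)]
for d in np.diff(np.round(q/100,2),axis=0): print("%.2f %.2f 0 0 0 0.089 0;"%tuple(d),end="")
```

```text
[646.01153474 -42.97514532  38.22525652] [0.0014891  0.74634459 0.6655522  0.00279387] [0.29664769 0.07096341 0.15976114]
[381.88367905 460.00934417]
-0.09 0.01 0 0 0 0.089 0;-0.10 0.01 0 0 0 0.089 0;-0.10 0.00 0 0 0 0.089 0;-0.09 -0.01 0 0 0 0.089 0;-0.10 -0.01 0 0 0 0.089 0;-0.09 -0.02 0 0 0 0.089 0;-0.10 -0.03 0 0 0 0.089 0;-0.09 -0.03 0 0 0 0.089 0;-0.09 -0.04 0 0 0 0.089 0;-0.08 -0.05 0 0 0 0.089 0;-0.08 -0.05 0 0 0 0.089 0;-0.08 -0.06 0 0 0 0.089 0;-0.08 -0.06 0 0 0 0.089 0;-0.07 -0.07 0 0 0 0.089 0;-0.06 -0.07 0 0 0 0.089 0;-0.06 -0.07 0 0 0 0.089 0;-0.06 -0.09 0 0 0 0.089 0;-0.04 -0.08 0 0 0 0.089 0;-0.05 -0.09 0 0 0 0.089 0;-0.03 -0.09 0 0 0 0.089 0;-0.03 -0.09 0 0 0 0.089 0;-0.03 -0.09 0 0 0 0.089 0;-0.01 -0.10 0 0 0 0.089 0;-0.01 -0.10 0 0 0 0.089 0;-0.01 -0.09 0 0 0 0.089 0;0.01 -0.10 0 0 0 0.089 0;0.01 -0.10 0 0 0 0.089 0;
```

Call:
{"method": "drive_tool", "body": {"commands": "-0.09 0.01 0.03 0 0 0.089 0;-0.10 0.01 0 0 0 0.089 0;-0.10 0.00 0 0 0 0.089 0;-0.09 -0.01 0 0 0 0.089 0;-0.10 -0.01 0 0 0 0.089 0;-0.09 -0.02 0 0 0 0.089 0;-0.10 -0.03 0 0 0 0.089 0;-0.09 -0.03 0 0 0 0.089 0;-0.09 -0.04 0 0 0 0.089 0;-0.08 -0.05 0 0 0 0.089 0;-0.08 -0.05 0 0 0 0.089 0;-0.08 -0.06 0 0 0 0.089 0;-0.08 -0.06 0 0 0 0.089 0;-0.07 -0.07 0 0 0 0.089 0;-0.06 -0.07 0 0 0 0.089 0;-0.06 -0.07 0 0 0 0.089 0"}}

```text
time_s: 13.37
eef_pos: [508.6, -97.8, 38.5]
ee_rot: [-0.001, 0.278, 0.961, 0.002]
force: [2.2, 1.1, -0.1]
grip_width: 0.002
grip_force: 0.9
```

Run:
```python
from car import *
s=sense(); print(s["eef_pos"],s["ee_rot"],s["force"],s["joints"].round(2))
p=capture("top"); print([tuple(map(float,x)) for x in lobes(p,[623.4,-180.3])])
```

```text
[508.57602303 -97.78909594  38.52703451] [-0.00127849  0.27798169  0.9605833   0.00206755] [ 2.19841399  1.09322944 -0.1006919 ] [-0.42  0.52  1.72  0.    0.9  -1.43]
[(58.0, 60.5, 0.6), (58.0, 65.75, 6.9), (58.0, 133.75, 80.6), (58.0, 181.75, 20.7), (58.0, 242.75, 12.7), (58.0, 298.75, 8.1), (58.0, 306.25, 6.9), (102.0, 2.75, 1.9), (102.0, 63.0, 12.3), (102.0, 89.5, 25.4), (102.0, 132.0, 115.9), (102.0, 171.75, 20.7), (102.0, 242.5, 12.3), (102.0, 302.5, 17.9)]
```

Call:
{"method": "drive_tool", "body": {"commands": "-0.06 -0.09 0 0 0 0.089 0;-0.04 -0.08 0 0 0 0.089 0;-0.05 -0.09 0 0 0 0.089 0;-0.03 -0.09 0 0 0 0.089 0;-0.03 -0.09 0 0 0 0.089 0;-0.03 -0.09 0 0 0 0.089 0;-0.01 -0.10 0 0 0 0.089 0;-0.01 -0.10 0 0 0 0.089 0;-0.01 -0.09 0 0 0 0.089 0;0.01 -0.08 0 0 0 0.05 0;0.01 -0.05 0 0 0 0.05 0;0 0 0 0 0 0 0;-0.03 0.1 0 0 0 0 0;-0.03 0.1 0 0 0 0 0;0 0 0.4 0 0 0 0;0 0 0.4 0 0 0 0;0 0 0.4 0 0 0 0;0 0.2 0.2 0 0 -0.1 0;0 0 0 0 0 0 0"}}

```text
time_s: 15.0
eef_pos: [479.3, -150.3, 183.6]
ee_rot: [0.002, -0.03, 1.0, -0.0]
force: [-0.4, -0.3, -0.2]
grip_width: -0.001
grip_force: 0.0
```

Run:
```python
from car import *
s=sense(); print(s["eef_pos"],s["ee_rot"],s["force"],s["joints"].round(2))
p=capture("top"); print([tuple(map(float,x)) for x in lobes(p,[623.4,-180.3])])
p=capture("scene"); print([tuple(map(float,x)) for x in lobes(p,[626.8,-178.2])])
```

```text
[ 479.30520448 -150.33471128  183.56428622] [ 1.87688114e-03 -2.98023804e-02  9.99554043e-01 -1.02451390e-04] [-0.4262931 -0.3492327 -0.1918073] [-0.54  0.3   1.63  0.    1.22 -2.17]
[(58.0, 122.25, 26.5), (58.0, 197.75, 132.5), (58.0, 283.75, 12.7), (58.0, 343.75, 15.0), (102.0, 103.75, 13.2), (102.0, 132.75, 26.4), (102.0, 167.0, 0.9), (102.0, 215.5, 89.5), (102.0, 242.0, 0.9)]
[(58.0, 42.5, 6.3), (58.0, 116.5, 46.7), (58.0, 193.75, 78.3), (58.0, 264.25, 59.9), (58.0, 334.5, 39.7), (102.0, 18.5, 63.1), (102.0, 66.5, 59.4), (102.0, 122.5, 87.7), (102.0, 174.25, 49.0), (102.0, 203.5, 34.9), (102.0, 269.0, 10.4), (102.0, 285.25, 11.3), (102.0, 319.25, 54.7), (102.0, 346.25, 9.4)]
```

The turn came to about 100°, which puts the 12 mm packer at about 163.6°, at the middle of the opening. Next I'll position over it with the fingers part open.

Call:
{"method": "drive_tool", "body": {"commands": "0.12 -0.01 0 0 0 -0.09 47;0.12 -0.01 0 0 0 -0.09 47;0.13 -0.01 0 0 0 -0.09 47;0.12 -0.01 0 0 0 -0.09 47;0.12 -0.01 0 0 0 -0.08 47;0 0 -0.4 0 0 0 47;0 0 -0.4 0 0 0 47;0 0 0 0 0 0 47;0 0 0 0 0 0 47"}}

```text
time_s: 15.85
eef_pos: [537.8, -157.0, 97.3]
ee_rot: [-0.004, 0.141, 0.99, 0.003]
force: [0.8, 0.2, 1.2]
grip_width: 0.466
grip_force: 0.0
```

Run:
```python
from car import *
s=sense(); print(s["eef_pos"],s["ee_rot"],s["force"],s["grip_width"],tips_ahead())
p=capture("scene"); q=proj(p,[540.8,-155.6,72]); print(q,[proj(p,[540.8,-155.6,z]).round(1) for z in (100,)])
print([(d["position"],d["confidence"]) for d in boxes_of(p,"packer12_mid")])
cv2.imwrite("pics/s6.png",cv2.resize(p["pixels"][130:250,200:350],None,fx=5,fy=5,interpolation=3)); print((q-[200,130])*5)
```

```text
Traceback (most recent call last):
TypeError: 'float' object is not callable
```

Call:
{"method": "drive_tool", "body": {"commands": "0.03 0.01 -0.2 0 0 0 47;0 0 -0.1 0 0 0 47;0 0 -0.1 0 0 0 47;0 0 0 0 0 0 47;0 0 -0.1 0 0 0 47;0 0 0 0 0 0 47"}}

```text
time_s: 16.35
eef_pos: [541.8, -156.7, 48.5]
ee_rot: [-0.002, 0.141, 0.99, 0.002]
force: [0.4, 0.1, -0.4]
grip_width: 0.472
grip_force: 0.0
```

Run:
```python
from car import *
s=sense(); print(s["eef_pos"],s["ee_rot"],s["force"])
p=capture("scene"); print([proj(p,[540.8,-155.6,z]).round(1) for z in (52,72)])
for n in("packer12_mid","pocket","opening","tab"): print(n,[(np.round(d["position"],1).tolist(),round(d["confidence"],2)) for d in boxes_of(p,n)])
```

```text
[ 541.7825743  -156.67607366   48.46576759] [-0.00154982  0.14116743  0.98998279  0.00185077] [ 0.3510098   0.11924715 -0.44442822]
[array([263.4, 205.6]), array([262.7, 200.6])]
packer12_mid []
pocket [([246.6, 242.4], 0.9), ([203.6, 149.2], 0.24)]
opening [([212.7, 257.9], 0.8)]
tab [([244.8, 242.2], 0.73)]
```

Call:
{"method": "drive_tool", "body": {"commands": "0 0 -0.03 0 0 0 47;0 0 0 0 0 0 30;0 0 0 0 0 0 20;0 0 0 0 0 0 10;0 0 0 0 0 0 5;0 0 0 0 0 0 5;0 0 0 0 0 0 5", "force": 40}}

```text
time_s: 17.18
eef_pos: [542.2, -156.8, 46.3]
ee_rot: [-0.001, 0.141, 0.99, 0.002]
force: [0.1, -0.5, 0.1]
grip_width: 0.131
grip_force: 41.4
```

Call:
{"method": "drive_tool", "body": {"commands": "0 0 0.1 0 0 0 5;0 0 0.15 0 0 0 5;0 0 0.25 0 0 0 5;0 0 0.3 0 0 0 5;0 0 0.2 0 0 0 5;0 0 0 0 0 0 5"}}

```text
time_s: 17.68
eef_pos: [543.8, -157.5, 151.1]
ee_rot: [0.003, 0.141, 0.99, 0.0]
force: [1.3, 0.2, -1.3]
grip_width: 0.132
grip_force: 41.1
```

Run:
```python
from car import *
s=sense(); print(s["eef_pos"],s["ee_rot"],s["force"],s["grip_width"])
P={n:capture(n) for n in("top","scene")}
for n,p in P.items():
    for o in("packer12_mid","fork","stub_mid","v_block","magnet_square","wire_brush"): print(n,o,[(np.round(d["position"],1).tolist(),round(d["confidence"],2)) for d in boxes_of(p,o)])
# flange blob in top: bright pixels
p=P["top"]; 
for n,z,w in(("top",10,(190,270,190,265)),("scene",10,(380,480,185,250))):
    p=P[n]; 
    x=np.arange(0,1,1)
    np.save(n+"_px.npy",p["pixels"])
print(at(P["top"],(234.3,227.3),10), at(P["scene"],(427,217),10))
fk=at(P["top"],(234.3,227.3),10)
# rectified patches of fork at z=65, 3 px/mm, x up y left, +-75mm
for n,p in P.items():
    for z in(10,65,50):
        gx,gy=np.meshgrid(np.arange(75,-75,-.5),np.arange(75,-75,-.5),indexing="ij")
        m=np.array([proj(p,[fk[0]+a,fk[1]+b,z]) for a,b in zip(gx.ravel(),gy.ravel())]).reshape(gx.shape+(2,)).astype(np.float32)
        cv2.imwrite(f"pics/fk_{n}{z}.png",cv2.remap(p["pixels"],m[...,0],m[...,1],cv2.INTER_CUBIC))
    a=[cv2.imread(f"pics/fk_{n}{z}.png") for z in(10,65)]; P[n+"f"]=np.hstack(a) if 0 else a
    
cv2.imwrite("pics/fk.png",np.vstack([np.hstack([cv2.imread(f"pics/fk_{n}{z}.png") for z in(10,65)]) for n in("top","scene")]))
```

```text
[ 543.7606207  -157.54015243  151.05956396] [2.53187375e-03 1.41066873e-01 9.89996744e-01 4.16279554e-04] [ 1.29980104  0.17688329 -1.31525946] 0.13187622401458907
top packer12_mid []
top fork [([233.9, 226.4], 0.91)]
top stub_mid [([230.8, 228.4], 0.55)]
top v_block [([291.0, 152.6], 0.59)]
top magnet_square []
top wire_brush [([197.9, 275.7], 0.68)]
scene packer12_mid [([258.9, 184.8], 0.65), ([295.0, 180.8], 0.37), ([247.8, 239.4], 0.31)]
scene fork [([424.9, 220.3], 0.73)]
scene stub_mid [([431.8, 211.6], 0.74), ([426.5, 218.2], 0.16)]
scene v_block [([338.9, 284.0], 0.7)]
scene magnet_square [([297.8, 180.0], 0.7), ([423.5, 221.1], 0.5)]
scene wire_brush [([443.0, 179.7], 0.84)]
[450.72823905 257.95692711  10.        ] [450.18113381 263.65375923  10.        ]Traceback (most recent call last):
  File "<stdin>", line 15, in <module>
RuntimeError: dictionary changed size during iteration
```

```bash
cat > fk.py <<'E'
from h import *
FC=(450.7,258.)
def patch(p,z,half=60,st=.4,c=FC):
    g=np.arange(half,-half,-st); gx,gy=np.meshgrid(g,g,indexing="ij")
    m=np.array([proj(p,[c[0]+a,c[1]+b,z]) for a,b in zip(gx.ravel(),gy.ravel())]).reshape(gx.shape+(2,)).astype(np.float32)
    return cv2.remap(p["pixels"],m[...,0],m[...,1],cv2.INTER_CUBIC)
E
python3 - <<'E'
from fk import *
P=[capture("top"),capture("scene")]
cv2.imwrite("pics/fk.png",np.vstack([np.hstack([patch(p,z) for z in(10,65)]) for p in P]))
E
```

```text
(no output)
```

View pics/fk.png

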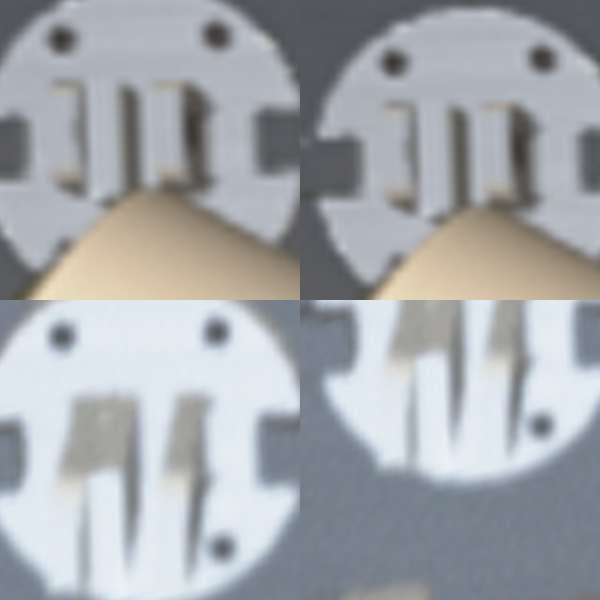

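The patches show the flange centred at about (453, 261) with a yaw of about +1.3°. The stub stands by the +y lug and the free slot is on the −y side. I'll carry the packer to the bench near (450, 90) and turn it to match the fork.

Call:
{"method": "drive_tool", "body": {"commands": "-0.05 0.12 0 0 0 0.039 5;-0.09 0.25 0 0 0 0.039 5;-0.09 0.25 0 0 0 0.039 5;-0.09 0.25 0 0 0 0.039 5;-0.1 0.25 0 0 0 0.039 5;-0.1 0.25 0 0 0 0.039 5;-0.1 0.25 0 0 0 0.039 5;-0.1 0.25 0 0 0 0.039 5;-0.1 0.25 0 0 0 0.039 5;-0.09 0.25 -0.2 0 0 0.038 5;-0.03 0.1 -0.4 0 0 0 5;0 0 -0.4 0 0 0 5;0 0 -0.2 0 0 0 5;0 0 0 0 0 0 5;0 0 0 0 0 0 5"}}

```text
time_s: 19.73
eef_pos: [448.2, 90.2, 26.4]
ee_rot: [-0.002, -0.011, 1.0, 0.002]
force: [0.6, -0.1, -0.4]
grip_width: 0.133
grip_force: 41.0
```

Call:
{"method": "drive_tool", "body": {"commands": "0 0 -0.05 0 0 0 5;0 0 -0.04 0 0 0 5;0 0 -0.03 0 0 0 5;0 0 0 0 0 0 5"}}

```text
time_s: 20.07
eef_pos: [448.4, 90.1, 14.5]
ee_rot: [-0.001, -0.011, 1.0, 0.001]
force: [-0.2, -0.3, -2.7]
grip_width: 0.128
grip_force: 41.1
```

Call:
{"method": "drive_tool", "body": {"commands": "0 0 -0.01 0 0 0 5;0 0 -0.01 0 0 0 5;0 0 0 0 0 0 5"}}

```text
time_s: 20.32
eef_pos: [448.5, 90.1, 14.2]
ee_rot: [-0.001, -0.011, 1.0, 0.001]
force: [-8.8, -0.4, 24.3]
grip_width: 0.127
grip_force: 44.5
```

Call:
{"method": "drive_tool", "body": {"commands": "0 0 0.015 0 0 0 5;0 0 0 0 0 0 15;0 0 0 0 0 0 30;0 0 0 0 0 0 50;0 0 0 0 0 0 50;0 0 0.2 0 0 0 60;0 0 0.4 0 0 0 100;0 0 0.4 0 0 0 100;0 0 0 0 0 -0.15 100;0 0 0 0 0 -0.15 100;-0.2 -0.4 0 0 0 -0.15 100;-0.2 -0.4 0 0 0 -0.15 100;-0.2 -0.4 0 0 0 -0.15 100;0 0 0 0 0 -0.15 100;0 0 0 0 0 -0.15 100;0 0 0 0 0 -0.15 100;0 0 0 0 0 -0.15 100"}}

```text
time_s: 21.73
eef_pos: [392.2, -21.9, 113.7]
ee_rot: [-0.0, 0.499, 0.867, 0.002]
force: [0.4, -0.7, -0.1]
grip_width: 0.997
grip_force: 0.0
```

```bash
cat > pk.py <<'E'
from fk import *
def top(p,c,z=40,half=45,st=.5):
    im=patch(p,z,half,st,c).astype(float); return im
E
python3 - <<'E'
from pk import *
s=sense(); print(s["eef_pos"],s["ee_rot"],s["grip_width"],s["joints"].round(2))
for n in("top","scene"):
    p=capture(n); im=patch(p,40,45,.5,(448.4,90.1)); g=im.max(2); print(n,g.max(),np.median(g))
    print([(np.round(at(p,d["position"],20),1).tolist(),round(d["confidence"],2)) for d in boxes_of(p,"packer12_mid")])
    m=(g>max(190,0.5*(g.max()+np.median(g)))).astype(np.uint8)
    k,l,st,ce=cv2.connectedComponentsWithStats(m)
    for i in np.argsort(-st[1:,4])[:3]+1:
        c,sz,ang=cv2.minAreaRect(np.argwhere(l==i)[:,::-1].astype(np.float32)); print("  x %.1f y %.1f size %s ang %.1f area %d"%(448.4+45-c[1]*.5,90.1+45-c[0]*.5,np.array(sz)*.5,ang,st[i,4]))
E
```

```text
[392.16376323 -21.92643199 113.7085074 ] [-3.66808030e-04  4.98919666e-01  8.66645927e-01  1.96725665e-03] 0.9968245958119444 [-0.36  0.16  2.01  0.    0.97 -0.89]
top 247 102.0
[([442.7, 100.4, 20.0], 0.68)]
  x 444.3 y 57.8 size [24.3743     99.48578644] ang 24.6 area 7012
  x 446.4 y 91.8 size [57.  11.5] ang 90.0 area 2046
scene 244 142.0
[([451.0, 96.5, 20.0], 0.62)]
  x 448.6 y 91.6 size [62.55022812 14.60867023] ang 89.3 area 3331
```

Call:
{"method": "drive_tool", "body": {"commands": "0.112 0.224 0 0 0 -0.128 100;0.112 0.224 0 0 0 -0.128 100;0.112 0.224 0 0 0 -0.128 100;0.112 0.224 0 0 0 -0.128 100;0.112 0.224 0 0 0 -0.13 100;0 0 -0.3 0 0 0 100;0 0 -0.3 0 0 0 100;0 0 0 0 0 0 100;0 0 0 0 0 0 100"}}

```text
time_s: 22.68
eef_pos: [447.7, 90.5, 53.4]
ee_rot: [-0.001, 0.696, 0.718, 0.001]
force: [0.8, 0.4, 0.4]
grip_width: 1.0
grip_force: 0.0
```

Run:
```python
from pk import *
s=sense(); print(s["eef_pos"],s["ee_rot"],s["joints"].round(2),s["force"])
q=s["ee_rot"]; print("a",2*np.degrees(np.arctan2(q[2],q[1]))-90)
```

```text
[447.67196413  90.48378446  53.416888  ] [-0.00088843  0.69611376  0.71793013  0.00108732] [-0.06  0.39  1.9   0.    0.86 -0.09] [0.75583044 0.40407614 0.35783575]
a 1.7678189749537978
```

Call:
{"method": "drive_tool", "body": {"commands": "0 0 -0.15 0 0 0 100;0 0 -0.1 0 0 0 100;0 0 -0.06 0 0 0 100;0 0 0 0 0 0 100"}}

```text
time_s: 23.02
eef_pos: [448.5, 90.2, 23.2]
ee_rot: [0.0, 0.697, 0.717, 0.002]
force: [-0.7, -0.2, 0.6]
grip_width: 0.995
grip_force: 0.0
```

Call:
{"method": "drive_tool", "body": {"commands": "0 0 -0.08 0 0 0 100;0 0 -0.07 0 0 0 100;0 0 0 0 0 0 100"}}

```text
time_s: 23.27
eef_pos: [447.8, 90.4, 7.0]
ee_rot: [-0.0, 0.697, 0.717, 0.002]
force: [-0.6, -0.6, 0.1]
grip_width: 0.998
grip_force: 0.0
```

Call:
{"method": "drive_tool", "body": {"commands": "0 0 -0.05 0 0 0 100;0 0 -0.04 0 0 0 100;0 0 0 0 0 0 100"}}

```text
time_s: 23.52
eef_pos: [447.9, 90.4, -1.9]
ee_rot: [-0.0, 0.697, 0.717, 0.002]
force: [0.6, -0.4, -0.1]
grip_width: 1.004
grip_force: 0.0
```

Call:
{"method": "drive_tool", "body": {"commands": "0 0 0 0 0 0 85;0 0 0 0 0 0 75;0 0 0 0 0 0 65;0 0 0 0 0 0 55;0 0 0 0 0 0 55;0 0 0 0 0 0 55;0 0 0 0 0 0 55", "force": 35}}

```text
time_s: 24.1
eef_pos: [448.4, 90.4, -1.0]
ee_rot: [0.0, 0.697, 0.717, 0.002]
force: [-1.3, -0.3, 5.7]
grip_width: 0.693
grip_force: 38.5
```

Call:
{"method": "drive_tool", "body": {"commands": "0 0 0.1 0 0 0 55;0 0 0.2 0 0 0 55;0 0 0.4 0 0 0 55;0 0 0.3 0 0 0 55;0.01 0.2 0 0 0 0 55;0.01 0.3 0 0 0 0 55;0.01 0.3 0 0 0 0 55;0.01 0.3 0 0 0 0 55;0.01 0.3 0 0 0 0 55;0 0.21 0 0 0 0 55;0 0 0 0 0 0 55;0 0 0 0 0 0 55"}}

```text
time_s: 25.1
eef_pos: [452.8, 252.0, 98.8]
ee_rot: [0.0, 0.696, 0.718, 0.002]
force: [0.0, 0.0, -2.6]
grip_width: 0.691
grip_force: 39.4
```

Run:
```python
from pk import *
s=sense(); e=s["eef_pos"]; print(e,s["ee_rot"],s["force"],s["grip_width"])
for n in("top","scene"):
    p=capture(n)
    for o in("packer12_mid","stub_mid","fork"): print(n,o,[(np.round(d["position"],1).tolist(),round(d["confidence"],2)) for d in boxes_of(p,o)])
    np.save(n+"_f.npy",p["pixels"])
    if n=="scene":
        # packer ~ vertical extents z 98..138: rectify in plane y-z at near end x=483.5
        X=e[0]+30
        print([proj(p,[X,e[1]+1.6+d,z]).round(1).tolist() for d in(-6,6) for z in(98,138)])
        for z in (102,106,110,114,118,122,126,130,134):
            row=[p["pixels"][int(round(v[1])),int(round(v[0]))].max() for v in (proj(p,[X,e[1]+d,z]) for d in np.arange(-30,31,3.))]
            print(z,row)
```

```text
[452.75229779 252.02581053  98.76819043] [4.82961146e-05 6.96242291e-01 7.17804752e-01 1.73432065e-03] [ 0.03420777  0.012324   -2.61904261] 0.6911625400228227
top packer12_mid [([346.6, 249.3], 0.41), ([376.9, 149.5], 0.25)]
top stub_mid []
top fork [([247.4, 228.0], 0.74)]
scene packer12_mid []
scene stub_mid [([428.5, 212.7], 0.46)]
scene fork [([425.2, 218.8], 0.75)]
[[427.5, 203.8], [431.2, 193.0], [432.5, 204.7], [436.3, 193.8]]
102 [np.uint8(239), np.uint8(239), np.uint8(222), np.uint8(232), np.uint8(238), np.uint8(239), np.uint8(240), np.uint8(239), np.uint8(234), np.uint8(206), np.uint8(176), np.uint8(175), np.uint8(183), np.uint8(233), np.uint8(179), np.uint8(194), np.uint8(229), np.uint8(238), np.uint8(234), np.uint8(214), np.uint8(172)]
106 [np.uint8(233), np.uint8(232), np.uint8(229), np.uint8(232), np.uint8(237), np.uint8(238), np.uint8(238), np.uint8(236), np.uint8(175), np.uint8(138), np.uint8(124), np.uint8(121), np.uint8(130), np.uint8(192), np.uint8(169), np.uint8(181), np.uint8(192), np.uint8(187), np.uint8(224), np.uint8(190), np.uint8(140)]
110 [np.uint8(188), n
[... 1482 characters left out ...]
np.uint8(131), np.uint8(132), np.uint8(136), np.uint8(139), np.uint8(138)]
130 [np.uint8(139), np.uint8(137), np.uint8(139), np.uint8(138), np.uint8(139), np.uint8(137), np.uint8(134), np.uint8(132), np.uint8(105), np.uint8(79), np.uint8(73), np.uint8(78), np.uint8(81), np.uint8(86), np.uint8(91), np.uint8(101), np.uint8(101), np.uint8(112), np.uint8(136), np.uint8(138), np.uint8(139)]
134 [np.uint8(137), np.uint8(139), np.uint8(139), np.uint8(138), np.uint8(137), np.uint8(138), np.uint8(121), np.uint8(120), np.uint8(102), np.uint8(76), np.uint8(84), np.uint8(87), np.uint8(91), np.uint8(96), np.uint8(97), np.uint8(93), np.uint8(80), np.uint8(118), np.uint8(136), np.uint8(137), np.uint8(140)]
```

Call:
{"method": "drive_tool", "body": {"commands": "0.005 0 -0.12 0 0 0 55;0 0 -0.1 0 0 0 55;0 0 -0.06 0 0 0 55;0 0 -0.02 0 0 0 55;0 0 -0.015 0 0 0 55;0 0 0 0 0 0 55"}}

```text
time_s: 26.0
eef_pos: [453.8, 251.4, 67.1]
ee_rot: [0.0, 0.697, 0.717, 0.002]
force: [0.0, -0.2, -1.9]
grip_width: 0.697
grip_force: 39.4
```

Call:
{"method": "drive_tool", "body": {"commands": "0 0 -0.015 0 0 0 55;0 0 -0.015 0 0 0 55;0 0 0 0 0 0 55"}}

```text
time_s: 26.25
eef_pos: [453.7, 251.4, 64.2]
ee_rot: [0.0, 0.697, 0.717, 0.002]
force: [-0.4, 0.6, -2.8]
grip_width: 0.695
grip_force: 39.4
```

Call:
{"method": "drive_tool", "body": {"commands": "0 0 -0.015 0 0 0 55;0 0 -0.015 0 0 0 55;0 0 0 0 0 0 55"}}

```text
time_s: 26.5
eef_pos: [454.0, 251.8, 61.2]
ee_rot: [0.0, 0.697, 0.717, 0.003]
force: [1.7, 3.5, -2.3]
grip_width: 0.697
grip_force: 39.4
```

Call:
{"method": "drive_tool", "body": {"commands": "0 0 -0.015 0 0 0 55;0 0 -0.015 0 0 0 55;0 0 0 0 0 0 55"}}

```text
time_s: 26.75
eef_pos: [453.9, 251.8, 58.1]
ee_rot: [0.0, 0.697, 0.717, 0.002]
force: [0.5, 5.5, -2.4]
grip_width: 0.694
grip_force: 39.4
```

Call:
{"method": "drive_tool", "body": {"commands": "0 0.006 0 0 0 0 55;0 0 -0.015 0 0 0 55;0 0 -0.015 0 0 0 55;0 0 0 0 0 0 55"}}

```text
time_s: 27.08
eef_pos: [453.6, 251.9, 54.8]
ee_rot: [-0.0, 0.697, 0.717, 0.002]
force: [0.5, 2.4, -4.7]
grip_width: 0.694
grip_force: 39.4
```

Call:
{"method": "drive_tool", "body": {"commands": "0 0 -0.015 0 0 0 55;0 0 -0.015 0 0 0 55;0 0 0 0 0 0 55"}}

```text
time_s: 27.33
eef_pos: [453.6, 251.9, 51.9]
ee_rot: [0.0, 0.697, 0.717, 0.002]
force: [-0.4, 1.8, -3.0]
grip_width: 0.692
grip_force: 39.4
```

Going down freely. The stub's top (50 mm) comes next.

Call:
{"method": "drive_tool", "body": {"commands": "0 0 -0.015 0 0 0 55;0 0 -0.015 0 0 0 55;0 0 0 0 0 0 55"}}

```text
time_s: 27.58
eef_pos: [453.6, 251.9, 48.9]
ee_rot: [0.0, 0.697, 0.717, 0.002]
force: [0.4, 1.8, -2.5]
grip_width: 0.695
grip_force: 39.4
```

Call:
{"method": "drive_tool", "body": {"commands": "0 0 -0.015 0 0 0 55;0 0 -0.015 0 0 0 55;0 0 0 0 0 0 55"}}

```text
time_s: 27.83
eef_pos: [453.6, 252.0, 45.9]
ee_rot: [0.0, 0.697, 0.717, 0.002]
force: [0.8, 2.1, -3.2]
grip_width: 0.695
grip_force: 39.4
```

Call:
{"method": "drive_tool", "body": {"commands": "0 0 -0.02 0 0 0 55;0 0 -0.02 0 0 0 55;0 0 0 0 0 0 55"}}

```text
time_s: 28.08
eef_pos: [453.6, 251.9, 41.8]
ee_rot: [-0.0, 0.697, 0.717, 0.002]
force: [0.4, 1.2, -2.3]
grip_width: 0.697
grip_force: 39.4
```

Call:
{"method": "drive_tool", "body": {"commands": "0 0 -0.025 0 0 0 55;0 0 -0.025 0 0 0 55;0 0 -0.025 0 0 0 55;0 0 -0.025 0 0 0 55;0 0 0 0 0 0 55"}}

```text
time_s: 28.5
eef_pos: [453.5, 252.0, 31.7]
ee_rot: [-0.0, 0.697, 0.717, 0.002]
force: [-0.9, 1.6, -3.0]
grip_width: 0.693
grip_force: 39.3
```

Call:
{"method": "drive_tool", "body": {"commands": "0 0 -0.025 0 0 0 55;0 0 -0.025 0 0 0 55;0 0 -0.025 0 0 0 55;0 0 -0.025 0 0 0 55;0 0 -0.025 0 0 0 55;0 0 -0.025 0 0 0 55;0 0 0 0 0 0 55"}}

```text
time_s: 29.08
eef_pos: [453.5, 252.0, 16.7]
ee_rot: [-0.0, 0.697, 0.717, 0.002]
force: [1.3, 0.7, -3.1]
grip_width: 0.693
grip_force: 39.3
```

Call:
{"method": "drive_tool", "body": {"commands": "0 0 -0.02 0 0 0 55;0 0 -0.02 0 0 0 55;0 0 -0.01 0 0 0 55;0 0 0 0 0 0 55"}}

```text
time_s: 29.42
eef_pos: [453.6, 252.0, 12.0]
ee_rot: [0.0, 0.697, 0.717, 0.002]
force: [-0.7, 1.7, -2.9]
grip_width: 0.695
grip_force: 39.4
```

Call:
{"method": "drive_tool", "body": {"commands": "0 0 -0.01 0 0 0 55;0 0 -0.01 0 0 0 55;0 0 0 0 0 0 55"}}

```text
time_s: 29.67
eef_pos: [453.7, 252.0, 10.1]
ee_rot: [0.0, 0.697, 0.717, 0.002]
force: [1.1, 1.1, -2.6]
grip_width: 0.696
grip_force: 39.4
```

Call:
{"method": "drive_tool", "body": {"commands": "0 0 -0.01 0 0 0 55;0 0 0 0 0 0 55"}}

```text
time_s: 29.83
eef_pos: [453.7, 252.0, 9.1]
ee_rot: [0.0, 0.697, 0.717, 0.002]
force: [0.1, -0.1, -2.8]
grip_width: 0.698
grip_force: 39.5
```

Call:
{"method": "drive_tool", "body": {"commands": "0 0 -0.008 0 0 0 55;0 0 0 0 0 0 55"}}

```text
time_s: 30.0
eef_pos: [453.8, 252.0, 9.1]
ee_rot: [0.0, 0.697, 0.717, 0.002]
force: [-3.3, -0.2, 6.4]
grip_width: 0.694
grip_force: 40.2
```

Call:
{"method": "drive_tool", "body": {"commands": "0 0 0.004 0 0 0 62;0 0 0 0 0 0 70;0 0 0 0 0 0 76;0 0 0 0 0 0 84;0 0 0 0 0 0 95;0 0 0 0 0 0 95;0 0 0.05 0 0 0 95;0 0 0.1 0 0 0 95;0 0 0.2 0 0 0 95;0 0 0.4 0 0 0 95;0 0 0.4 0 0 0 95;0 0 0.3 0 0 0 95;0 -0.4 0 0 0 0 95;0 -0.4 0 0 0 0 95;0 -0.4 0 0 0 0 95;0 -0.4 0 0 0 0 95;0 -0.4 0 0 0 0 95;0 0 0 0 0 0 95"}}

```text
time_s: 31.5
eef_pos: [454.1, 46.6, 154.9]
ee_rot: [0.001, 0.699, 0.715, 0.002]
force: [-0.1, 0.9, -1.8]
grip_width: 0.951
grip_force: 0.0
```

Run:
```python
from pk import *
s=sense(); print(s["eef_pos"],s["force"],s["time_s"])
for n in("top","scene"):
    p=capture(n); im=patch(p,50,60,.5,(453.3,254)); g=im.max(2).astype(int)
    for o in("packer12_mid","stub_mid"): print(n,o,[(np.round(at(p,d["position"],45),1).tolist(),round(d["confidence"],2)) for d in boxes_of(p,o)])
    # profiles along y at several x (fork-rel), z=50 plane
    for x in(-26,-10,10,26): print(n,x,"y+30..-30:",g[int((60-x)/.5),60:181:4].tolist())
    for y in(0,): print(n,"along x at y=254 (+45..-45):",g[30:211:6,118:123].mean(1).astype(int).tolist())
```

```text
[454.05132368  46.60052663 154.88013565] [-0.10400127  0.89620195 -1.82080634] 31.5
top packer12_mid [([435.7, 255.1, 45.0], 0.58)]
top stub_mid []
top -26 y+30..-30: [197, 185, 165, 149, 154, 180, 210, 209, 185, 161, 144, 138, 134, 153, 185, 197, 205, 201, 190, 145, 102, 96, 113, 135, 154, 163, 161, 164, 172, 186, 200]
top -10 y+30..-30: [199, 200, 191, 170, 142, 162, 205, 207, 206, 204, 195, 175, 154, 166, 188, 199, 203, 201, 201, 201, 201, 202, 194, 170, 127, 97, 92, 104, 137, 172, 199]
top 10 y+30..-30: [202, 199, 187, 162, 145, 178, 207, 205, 206, 200, 189, 166, 154, 173, 191, 201, 202, 202, 202, 203, 204, 204, 191, 155, 111, 90, 89, 94, 119, 154, 182]
top 26 y+30..-30: [207, 206, 203, 201, 200, 199, 198, 197, 197, 198, 198, 198, 200, 205, 209, 210, 207, 193, 170, 145, 155, 185, 197, 202, 200, 200, 200, 200, 201, 201, 202]
top along x at y=254 (+45..-45): [198, 202, 202, 203, 206, 205, 211, 203, 202, 201, 200, 200, 200, 199, 199, 198, 199, 199, 199, 199, 198, 198, 198, 198, 197, 164, 149, 192, 207, 202, 204]
scene packer12_mid []
scene stub_mid []
scene -26 y+30..-30: [159, 158,
[... 165 characters left out ...]
: [243, 242, 232, 205, 190, 211, 240, 243, 243, 244, 244, 235, 217, 229, 239, 242, 242, 242, 242, 242, 242, 241, 240, 213, 183, 187, 224, 228, 207, 182, 166]
scene 10 y+30..-30: [238, 237, 233, 221, 208, 226, 240, 242, 242, 243, 242, 225, 217, 235, 240, 242, 242, 241, 239, 239, 239, 238, 234, 219, 173, 134, 155, 216, 238, 242, 243]
scene 26 y+30..-30: [180, 166, 164, 165, 166, 166, 170, 175, 179, 180, 177, 181, 213, 240, 242, 242, 241, 236, 215, 188, 175, 171, 170, 169, 163, 145, 141, 183, 227, 239, 242]
scene along x at y=254 (+45..-45): [166, 171, 173, 175, 197, 230, 241, 242, 242, 242, 242, 242, 242, 242, 242, 242, 242, 241, 241, 241, 241, 242, 242, 243, 235, 202, 162, 144, 140, 142, 145]
```

```bash
python3 -c "
from rig import *
print(finish_job())"
```

```text
the job is handed in; nothing more can be done
None
```

The 12 mm packer is standing between the lugs beside the first one, about 1–2 mm off centre along the gap by the cameras, and the job was handed in at about 31.5 s of the 72 s; `finish_job()` returned no verdict, so I don't know how it was judged.

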